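Catch the hex nuts from the dispenser chute

TASK

Pick up the rectangular pan by its handle and hold it under the lip of the nut dispenser's chute, pushing the hanging release paddle back with the pan's far wall so that the gate drops and all three nuts slide into the pan. Then set the pan down level on the bench with the three nuts in it and let go.

Things in the scene. Friction and masses are not known exactly. Their poses are not given: they have to be found in the camera images.
- pan: Open rectangular sheet-aluminium pan, 140 (x) by 110 (y) by 45 mm high, walls 3 thick, 160 g; origin at the centre of its underside, z up. A level bar handle, 18 wide (y), 19 to 45 above the underside, runs out from its -x wall, x -70 to -151; grip across it at x -110, firmly (30 N). Not the small round dipper with a like handle, with which it may swap places.
- dispenser: Fixed: a grey post with an open aluminium chute, 44 wide inside, sloping down 32 deg to its -x end, towards the robot. Origin on the bench straight below the middle of the chute's lip, +x into the machine, z up. Lip 150 mm high. Nuts leave it within 2 s once the gate is open and land up to 80 in front of the lip (x -80). Below 105 high the space under the chute is free to x +100, but for the paddle.
- gate (a joint): Steel gate across the lip, one piece with the paddle hanging under the chute: 72 mm wide, 55 to 105 high, its face at x +18. Pushing it to +x (light spring, 2 to 4 N) drops the gate; let go, it shuts. Angle in rad: 0 shut, above 0.45 open, 0.8 stop. A pan aligned and centred on the chute, underside 45 high, opens it with its far wall at dispenser x +42 to +62; +52 is good.
- nut1: Large plain steel hex nut lying flat in the chute, 30 across flats, 16 high, 45 g; origin at its centre (mm). Of the three in the row, the lowest, next to the gate.
- nut2: Large plain steel hex nut lying flat in the chute, 30 across flats, 16 high, 45 g; origin at its centre (mm). Of the three in the row, the middle one.
- nut3: Large plain steel hex nut lying flat in the chute, 30 across flats, 16 high, 45 g; origin at its centre (mm). Of the three in the row, the topmost.
Not all that is in view belongs to the job. Leave any green look-alike of the nut1 alone.

How it is judged (in metres and radians):
On the way:
1. all three nuts are in the pan while it is held clear of the bench (by more than 20 mm) (x of nut1 in the frame of pan between -0.07 and 0.07 m and y of nut1 in the frame of pan between -0.055 and 0.055 m and z of nut1 in the frame of pan between 0 and 0.05 m and x of nut2 in the frame of pan between -0.07 and 0.07 m and y of nut2 in the frame of pan between -0.055 and 0.055 m and z of nut2 in the frame of pan between 0 and 0.05 m and x of nut3 in the frame of pan between -0.07 and 0.07 m and y of nut3 in the frame of pan between -0.055 and 0.055 m and z of nut3 in the frame of pan between 0 and 0.05 m and height (world z) of pan above 0.02 m), for 0.2 s.
At the end, for the whole second after the job is handed in: The pan stands level on the bench (underside within 8 mm of it, tilted less than 0.1 rad), let go and at rest, with all three nuts lying in it (x of nut1 in the frame of pan between -0.07 and 0.07 m and y of nut1 in the frame of pan between -0.055 and 0.055 m and z of nut1 in the frame of pan between 0 and 0.05 m and x of nut2 in the frame of pan between -0.07 and 0.07 m and y of nut2 in the frame of pan between -0.055 and 0.055 m and z of nut2 in the frame of pan between 0 and 0.05 m and x of nut3 in the frame of pan between -0.07 and 0.07 m and y of nut3 in the frame of pan between -0.055 and 0.055 m and z of nut3 in the frame of pan between 0 and 0.05 m and height (world z) of pan between -0.005 and 0.008 m and angle between pan's own z axis and vertical below 0.1 rad and linear speed of pan below 0.02 m/s and linear speed of each of nut1, nut2, nut3 below 0.03 m/s); the robot touches nothing.
It also fails if it takes over 48 s, if anything falls off the work surface, if the arm or the gripper's body presses on something with over 40 N, if the wrist force passes 120 N, or if a joint passes its speed limit or range.

ROBOT

A 6-joint arm with a two-finger parallel gripper is mounted at the origin on the work surface. World frame = base frame: x ahead of the robot, y to its left, z up, the work surface at z = 0. Lengths are in m, angles in degrees, forces in N, time in s.
With the tool pointing down it reaches from about 0.35 to 0.875 m from the base axis. Payload 4.2 kg.
Tool frame: the origin (TCP) lies midway between the tips of the shut fingers; the grasp point (between the pads) lies 19 mm behind it (hold_point_z is the z of the grasp point in the tool frame, in m); z points along the fingers, y is the direction in which the jaws open and shut (so a half turn about z gives the same grasp; the last joint's range is limited). The gripper opens to 87 mm and grips with 3 to 60 N. Pads are 19 mm wide; open, the fingers measure 117 mm over their backs; the gripper's body (75 mm by 190 mm) begins 51 mm behind the grasp point.
Start: joints at [-60.069, 22.042, 0.453, 0, -68.411, -14.817], TCP at [0.163, -0.603, 0.223] pointing down, gripper open.
Joint ranges: [-179.83, 179.83], [-69.29, 118.12], [-61.27, 80.66], [-181.25, 117.63], [-171.15, -9.14], [-177.46, 177.46]. Speed limits (degrees/s): [159.86, 159.86, 180, 180, 180, 180].

INTERFACE

Orientations are given as a 3x3 rotation matrix whose columns are the frame's x, y, z axes.
In Python, from station import * gives the robot as it stands. The module is installed in compiled form; this text tells all that it offers.
- The arm moves only by the tool jog_arm, never from a script. Its argument "moves" is a list of rows, each a list of 7 numbers: the closure, from -1 (fully open) to 1 (shut), then the shift along the tool's x, y, z in m, then the turn, a rotation vector about the tool's x, y, z in rad. In form: [[gripper, x, y, z, wx, wy, wz], ...]. A call has exactly 10 rows; each row is the pose to reach, as a shift and turn from the pose commanded when the call began, along the tool's axes at that moment; what a row does not reach only later rows make up. A row lasts 1/12 s, in which the tool goes at most 41.7 mm and 7.16 degrees, less where a joint would pass 70% of its speed; a pose out of reach is approached as far as the arm can. A call with a gripper value outside its range is refused whole. The fingers move at their own pace and stop on an object; the grip force is fixed at half the most. Time passes only in rows, so rows that repeat a pose let the fingers close, or fill a call up. It gives the time, the measured TCP pose, the force and the opening at its end, in the units of the state.
- sense(): the state, without advancing time (a new reading comes with each control period).
- capture(name): name is "scene" or "top" or "wrist"; returns a dict with "frame" (420x560x3 uint8, red, green, blue), "fov_y" (degrees; the focal length in pixels is half the picture's height over the tangent of half this angle, whatever the lens; pixels are square), "cx", "cy" (the principal point, pixels), "k1" (the pictures are not rectified: a ray, as slopes to the right and down, at radius r is drawn at 1 + k1 r^2 times it, then the intrinsics apply), "world_from_camera" (4x4, takes a point from camera to world coordinates). Camera axes: x right, y down, z forward; pixel columns grow to the right and rows downward; lengths in m; the calibration is good to about 2 mm. A picture is of the moment at which its call begins. There is no depth.
- finish_job(): hands the job in, once; it reports no verdict.
The state is a dict: "time_s": time; "joints": joint angles; "joint_velocities": joint speeds; "effort": joint torques, N m; "tcp_pos": TCP position; "ee_rot": TCP orientation; "wrist_force": force on the tool from outside, world axes, zero at the start; "moment": the same for the moment, N m; "gripper_width": opening from 0.0 (shut) to 1.0 (fully open).
Only numpy, scipy, OpenCV 4.12 (cv2) and the standard library are available. Lean on these libraries where they do the work, as an engineer would, in place of code of your own. Each camera call takes 0.05 s, during which the arm holds its last target.

## Working session

There is one attempt and no reset: what is moved stays moved. The work goes in short steps, Python scripts to look and compute and a tool call to move; the robot and the scene stay as the last step left them, time stands still between calls to the robot, and variables do not carry over. Pictures are saved under pics/ and viewed, and the job is handed in when it is done.

Besides the shell and the picture viewer there is one more tool, called as a command line: name --pt "numbers of a row" for each row, then --argument value for the rest. jog_arm: Moves the arm, as the interface text tells. Its arguments: {"type":"object","properties":{"moves":{"type":"array"}},"required":["moves"]}

```bash
mkdir -p pics
python3 - <<'E'
from station import *
import cv2,numpy as np,pickle
s=sense();print(s)
for n in ["scene","top"]:
    c=capture(n);pickle.dump(c,open(n+"0.pkl","wb"));cv2.imwrite(f"pics/{n}0.png",c["frame"][:,:,::-1]);print(n,c["fov_y"],c["cx"],c["cy"],c["k1"],c["world_from_camera"])
E
```

```text
{'time_s': 0.0, 'joints': array([-6.00691739e+01,  2.20898055e+01,  3.77843581e-01, -2.89247165e-02,
       -6.84110670e+01, -1.48127218e+01]), 'joint_velocities': array([-0.05833657,  0.06175222,  0.02748361,  0.01436836,  0.03565548,
        0.10448475]), 'effort': array([ 1.90193721e-03, -3.90665495e+01,  1.87404388e+01,  4.21988636e+00,
        1.09681115e-02, -1.86301318e-04]), 'tcp_pos': array([ 0.16281793, -0.60277846,  0.22145662]), 'ee_rot': array([[-9.65438797e-01, -2.60629023e-01, -6.64551798e-04],
       [-2.60629853e-01,  9.65436529e-01,  2.09505423e-03],
       [ 9.55506439e-05,  2.19584867e-03, -9.99997585e-01]]), 'wrist_force': array([ 0.05028002,  0.46440601, -0.43079701]), 'moment': array([-0.066086  , -0.00437577, -0.00426369]), 'gripper_width': 1.0011625130104918}
scene 48.78950188704932 282.5284797475405 214.48111183053766 -0.14666678165391933 [[-0.73845601  0.36515315 -0.5668738   1.13757262]
 [ 0.67420702  0.41392245 -0.61164785  0.5345927 ]
 [ 0.01129665 -0.83386532 -0.55185234  0.65605294]
 [ 0.          0.          0.          1.        ]]
top 49.59638683242158 272.1000161649146 215.10564369012405 -0.02504342373353945 [[ 0.01357429 -0.99893869  0.04401391  0.57368495]
 [-0.9988913  -0.01156298  0.04563397 -0.02945026]
 [-0.0450766  -0.04458456 -0.99798813  0.97103778]
 [ 0.          0.          0.          1.        ]]
```

View pics/scene0.png

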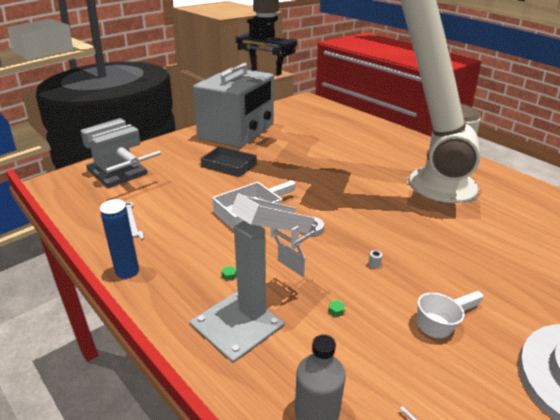

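View pics/top0.png

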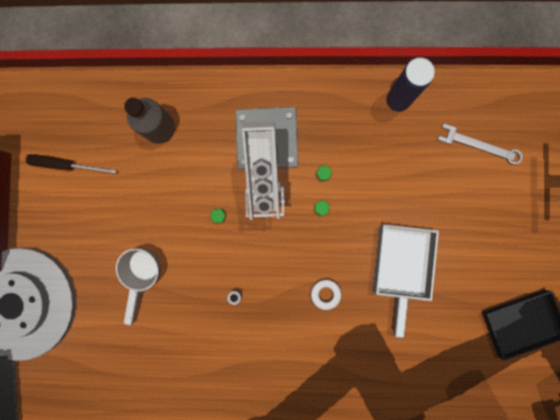

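The top view shows the pan around (407,262), with its handle ending at (400,335). The chute is at (262,180) with its lip near (265,215), and the dipper is at (137,270). I'll zoom in next.

```bash
cat > h.py <<'E'
import numpy as np,cv2,pickle
def K(c):
    f=c["frame"].shape[0]/2/np.tan(np.radians(c["fov_y"])/2)
    return np.array([[f,0,c["cx"]],[0,f,c["cy"]],[0,0,1.]])
def ray(c,px):
    p=cv2.undistortPointsIter(np.array(px,float).reshape(-1,1,2),K(c),np.array([c["k1"],0,0,0.]),None,None,(3,50,1e-10)).reshape(-1,2)
    T=c["world_from_camera"];d=np.c_[p,np.ones(len(p))]@T[:3,:3].T
    return T[:3,3],d
def onz(c,px,z):
    o,d=ray(c,px);return o+d*((z-o[2])/d[:,2])[:,None]
def proj(c,P):
    T=np.linalg.inv(c["world_from_camera"]);P=np.asarray(P,float).reshape(-1,3)
    r=cv2.Rodrigues(T[:3,:3])[0]
    return cv2.projectPoints(P,r,T[:3,3],K(c),np.array([c["k1"],0,0,0.]))[0].reshape(-1,2)
E
python3 - <<'E'
import pickle,cv2
c=pickle.load(open("top0.pkl","rb"))["frame"][:,:,::-1]
a=cv2.resize(c[215:345,360:450],None,fx=4.5,fy=4.5,interpolation=cv2.INTER_CUBIC)
b=cv2.resize(c[95:230,230:305],None,fx=4.4,fy=4.4,interpolation=cv2.INTER_CUBIC)
cv2.imwrite("pics/a.png",a);cv2.imwrite("pics/b.png",b)
s=pickle.load(open("scene0.pkl","rb"))["frame"][:,:,::-1]
cv2.imwrite("pics/s.png",cv2.resize(s[170:360,185:350],None,fx=3.1,fy=3.1,interpolation=cv2.INTER_CUBIC))
E
```

```text
(no output)
```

View pics/a.png

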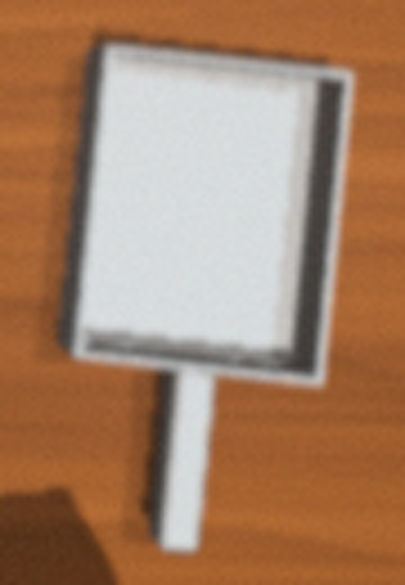

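View pics/b.png

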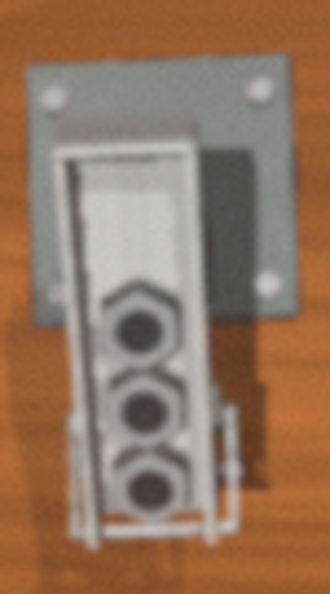

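View pics/s.png

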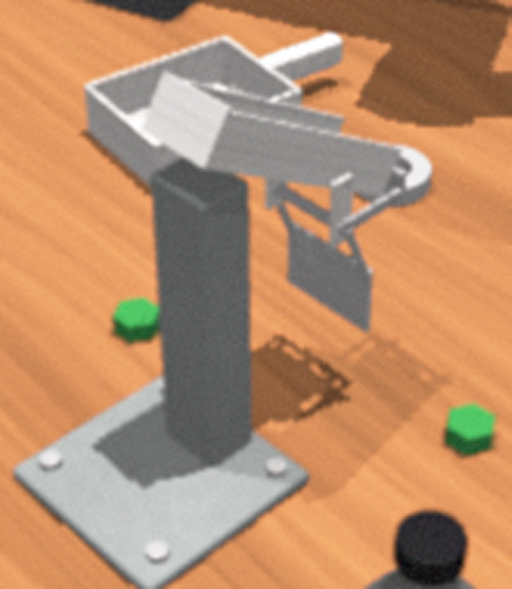

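Run:
```python
import pickle;from h import *
c=pickle.load(open("top0.pkl","rb"));s=pickle.load(open("scene0.pkl","rb"))
A=lambda L:(np.array(L,float)-2)/4.5+[360,215]
B=lambda L:(np.array(L,float)-2)/4.4+[230,95]
S=lambda L:(np.array(L,float)-1.5)/3.1+[185,170]
p=onz(c,A([(103,44),(354,70),(324,384),(72,354),(160,550),(197,550),(174,375),(214,375)]),.045);print(p.round(4))
n=lambda i,j:np.linalg.norm(p[i]-p[j]);print("sizes",n(0,1),n(1,2),n(2,3),n(3,0))
cen=p[:4].mean(0);print("cen",cen)
for i,j in((3,0),(2,1)):d=p[i]-p[j];d=-d;print("yaw",np.degrees(np.arctan2(d[1],d[0])))
d=(p[6]+p[7]-p[4]-p[5]);print("yawhandle",np.degrees(np.arctan2(d[1],d[0])),"hend",(p[4]+p[5])/2)
q=onz(c,B([(27,65),(290,55),(298,315),(36,325)]),.008);print("plate",q.round(4))
for i,j in((3,0),(2,1),(1,0),(2,3)):d=q[j]-q[i];print(np.degrees(np.arctan2(d[1],d[0])))
r=onz(c,B([(75,528),(238,524),(92,545),(211,541),(92,525),(211,523)]),.16);print("bar",r.round(4))
d=r[0]-r[1];print(np.degrees(np.arctan2(d[1],d[0]))-90, np.degrees(np.arctan2(*(r[2]-r[3])[[1,0]]))-90)
for z in(.15,.165,.18):print(z,onz(c,B([(92,545),(211,541)]),z).round(4))
# triangulate walls tip: scene near-wall tip top
def tri(a,b):
    o1,d1=ray(c,a);o2,d2=ray(s,b)
    M=np.c_[d1[0],-d2[0]];t=np.linalg.lstsq(M,o2-o1,rcond=None)[0]
    return o1+t[0]*d1[0],o2+t[1]*d2[0]
print("near wall tip",tri(B([(92,545)]),S([(402,152)])))
```

```text
[[ 0.5984 -0.2105  0.045 ]
 [ 0.5882 -0.3221  0.045 ]
 [ 0.4484 -0.3088  0.045 ]
 [ 0.4598 -0.1973  0.045 ]
 [ 0.3738 -0.2367  0.045 ]
 [ 0.3741 -0.253   0.045 ]
 [ 0.4513 -0.2426  0.045 ]
 [ 0.4516 -0.2602  0.045 ]]
sizes 0.1120440321421288 0.14039922186843004 0.11204958327775844 0.13925845996896005
cen [ 0.52371235 -0.25969154  0.045     ]
yaw -5.435058509109422
yaw -5.43373061586587
yawhandle -4.803593464754089 hend [ 0.37391951 -0.24488697  0.045     ]
plate [[ 0.8436  0.0963  0.008 ]
 [ 0.8486 -0.0324  0.008 ]
 [ 0.7211 -0.0376  0.008 ]
 [ 0.7154  0.0896  0.008 ]]
2.9876006342120185
2.3577938198573
92.24322800491343
92.58317078908497
bar [[ 0.6099  0.0534  0.16  ]
 [ 0.6123 -0.013   0.16  ]
 [ 0.6031  0.0464  0.16  ]
 [ 0.6053 -0.0021  0.16  ]
 [ 0.6112  0.0465  0.16  ]
 [ 0.6126 -0.002   0.16  ]]
2.062266886552962 2.6029061778037175
0.15 [[ 0.6034  0.0473  0.15  ]
 [ 0.6057 -0.0017  0.15  ]]
0.165 [[ 0.6029  0.0459  0.165 ]
 [ 0.6051 -0.0022  0.165 ]]
0.18 [[ 0.6024  0.0445  0.18  ]
 [ 0.6045 -0.0028  0.18  ]]
near wall tip (array([0.60272443, 0.04544532, 0.16985383]), array([0.60279451, 0.04537291, 0.1698496 ]))
```

```bash
python3 - <<'E'
import pickle;from h import *
c=pickle.load(open("top0.pkl","rb"));s=pickle.load(open("scene0.pkl","rb"))
S=lambda L:(np.array(L,float)-1.5)/3.1+[185,170]
a=np.radians(2.5);n=np.array([-np.sin(a),np.cos(a),0]);ex=np.array([np.cos(a),np.sin(a),0])
o,d=ray(s,S([(402,152),(392,190),(225,112),(206,166)]))
P0=np.array([.6027,.0454,.17]);t=((P0-o)@n)/(d@n);w=o+d*t[:,None];print("wall tip/top-end",w.round(4))
q=onz(s,S([(289,281),(369,331)]),.055);print("paddle bottom",q.round(4),np.linalg.norm(q[0]-q[1]),np.degrees(np.arctan2(*(q[1]-q[0])[[1,0]]))-90)
q=onz(s,S([(290,222),(372,272)]),.105);print("paddle top",q.round(4),np.linalg.norm(q[0]-q[1]))
E
python3 - <<'E'
import cv2,pickle
s=pickle.load(open("scene0.pkl","rb"))["frame"][:,:,::-1]
cv2.imwrite("pics/s2.png",cv2.resize(s[215:290,260:345],None,fx=7,fy=7,interpolation=cv2.INTER_CUBIC))
E
```

```text
wall tip/top-end [[0.6028 0.0454 0.1699]
 [0.6102 0.0457 0.1452]
 [0.7453 0.0516 0.2614]
 [0.7593 0.0522 0.2345]]
paddle bottom [[ 0.6419 -0.0128  0.055 ]
 [ 0.6375  0.0581  0.055 ]] 0.07108945972495968 3.545775652709054
paddle top [[ 0.6428 -0.0113  0.105 ]
 [ 0.6394  0.06    0.105 ]] 0.07133433493530442
```

View pics/s2.png

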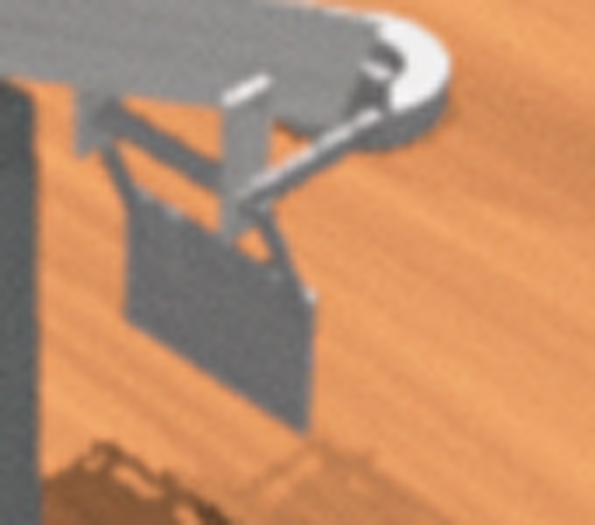

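```bash
cat >> h.py <<'E'
from scipy.spatial.transform import Rotation as Ro
def plan(s,P,yawy):
    """tool-frame shift/turn from measured pose to TCP P, tool pointing down with tool-y at yawy deg"""
    R=s["ee_rot"];a=np.radians(yawy);y=np.array([np.cos(a),np.sin(a),0]);z=np.array([0,0,-1.]);Rt=np.c_[np.cross(y,z),y,z]
    return (R.T@(np.array(P)-s["tcp_pos"])).round(4),Ro.from_matrix(R.T@Rt).as_rotvec().round(4)
E
python3 - <<'E'
import pickle;from h import *
from station import *
s=pickle.load(open("scene0.pkl","rb"))
print(onz(s,[(197,138),(240,142),(273,112),(118,182),(203,160),(230,172),(256,163)],0).round(3))
print(plan(sense(),(.414,-.2495,.18),84.6),plan(sense(),(.414,-.2495,.014),84.6))
E
```

```text
[[ 0.363 -0.74   0.   ]
 [ 0.272 -0.615  0.   ]
 [ 0.003 -0.752  0.   ]
 [ 0.708 -0.636  0.   ]
 [ 0.442 -0.586  0.   ]
 [ 0.426 -0.466  0.   ]
 [ 0.331 -0.46   0.   ]]
(array([-0.3346,  0.2756,  0.0421]), array([ 0.002 , -0.0005,  0.3579])) (array([-0.3346,  0.2753,  0.2081]), array([ 0.002 , -0.0005,  0.3579]))
```

jog_arm --pt "-1 -0.02 0.017 0 0 0 0" --pt "-1 -0.05 0.042 0 0 0 0" --pt "-1 -0.08 0.067 0 0 0 0" --pt "-1 -0.112 0.092 0 0 0 0.05" --pt "-1 -0.144 0.118 0 0 0 0.11" --pt "-1 -0.176 0.144 0.01 0 0 0.17" --pt "-1 -0.208 0.17 0.02 0 0 0.23" --pt "-1 -0.24 0.196 0.03 0 0 0.29" --pt "-1 -0.27 0.222 0.04 0 0 0.33" --pt "-1 -0.3 0.247 0.042 0 0 0.358"

```text
time_s: 0.93
tcp_pos: [0.3877, -0.2842, 0.1788]
ee_rot: [[-0.995, 0.096, -0.003], [0.096, 0.995, 0.002], [0.003, 0.001, -1.0]]
wrist_force: [1.0, -0.4, -0.7]
gripper_width: 0.998
```

Run:
```python
from h import *
from station import *
s=sense();print(s["tcp_pos"],s["wrist_force"],plan(s,(.414,-.2495,.12),84.6))
c=capture("wrist");pickle.dump(c,open("w1.pkl","wb"));cv2.imwrite("pics/w1.png",c["frame"][:,:,::-1])
c=capture("top");cv2.imwrite("pics/t1.png",c["frame"][:,:,::-1])
```

```text
[ 0.38765162 -0.28423322  0.17879863] [ 0.99389282 -0.42079814 -0.74717793] (array([-0.0231,  0.037 ,  0.0588]), array([ 0.0014, -0.0031, -0.0024]))
```

View pics/w1.png

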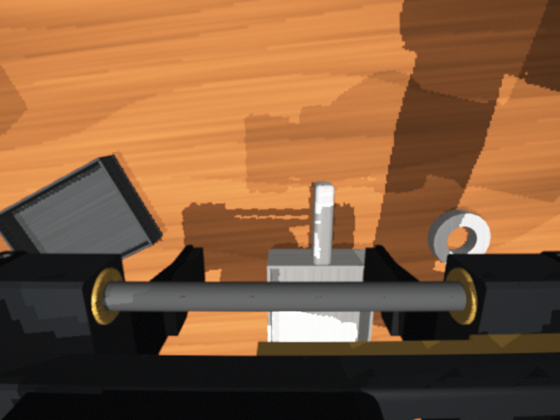

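The wrist view shows the pan handle from (323,183) to (321,262). I'll check it against the measurement from the top camera.

Run:
```python
from h import *
c=pickle.load(open("w1.pkl","rb"));f=c["frame"][175:270,290:360,::-1]
cv2.imwrite("pics/w1z.png",cv2.resize(f,None,fx=6,fy=6,interpolation=cv2.INTER_CUBIC))
print(onz(c,[(313,190),(333,190),(313,240),(332,240)],.045).round(4))
print(proj(c,[(.3734,-.2455,.045),(.414,-.2494,.045),(.454,-.253,.045)]))
```

```text
[[ 0.3761 -0.2549  0.045 ]
 [ 0.3779 -0.2364  0.045 ]
 [ 0.4253 -0.2585  0.045 ]
 [ 0.4271 -0.2402  0.045 ]]
[[322.9464877  186.16461452]
 [321.63117765 228.10359772]
 [320.63332513 266.56107601]]
```

View pics/w1z.png

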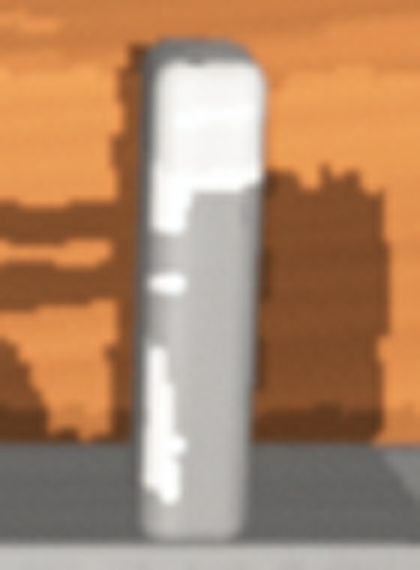

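jog_arm --pt "-1 -0.01 0.018 0 0 -0.003 0" --pt "-1 -0.023 0.037 0.01 0 -0.003 -0.002" --pt "-1 -0.023 0.037 0.04 0 -0.003 -0.002" --pt "-1 -0.023 0.037 0.075 0 -0.003 -0.002" --pt "-1 -0.023 0.037 0.105 0 -0.003 -0.002" --pt "-1 -0.023 0.037 0.13 0 -0.003 -0.002" --pt "-1 -0.023 0.037 0.15 0 -0.003 -0.002" --pt "-1 -0.023 0.037 0.16 0 -0.003 -0.002" --pt "-1 -0.023 0.037 0.164 0 -0.003 -0.002" --pt "-1 -0.023 0.037 0.164 0 -0.003 -0.002"

```text
time_s: 1.87
tcp_pos: [0.4137, -0.2522, 0.0156]
ee_rot: [[-0.996, 0.093, 0.0], [0.093, 0.996, 0.0], [-0.0, 0.0, -1.0]]
wrist_force: [-0.6, -0.2, 0.4]
gripper_width: 1.0
```

Run:
```python
from h import *
from station import *
s=sense();print(s["tcp_pos"],s["wrist_force"],plan(s,(.414,-.2495,.014),84.6))
c=capture("scene");cv2.imwrite("pics/s3.png",cv2.resize(c["frame"][120:260,180:340,::-1],None,fx=4,fy=4))
```

```text
[ 0.41371053 -0.25223643  0.01558856] [-0.56380876 -0.24537841  0.4127154 ] (array([-0.    ,  0.0028,  0.0016]), array([0.0003, 0.0004, 0.0016]))
```

View pics/s3.png

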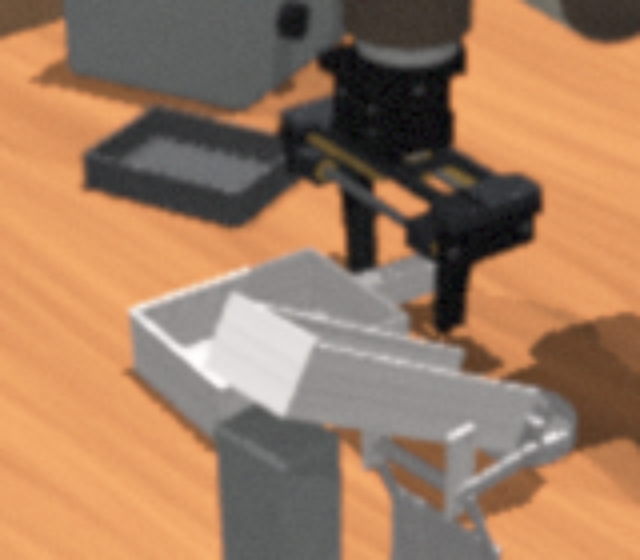

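The fingers straddle the handle, so I'll adjust by 2.5 mm and close.

jog_arm --pt "-1 0 0.0025 0.001 0 0 0" --pt "-1 0 0.0025 0.001 0 0 0" --pt "1 0 0.0025 0.001 0 0 0" --pt "1 0 0.0025 0.001 0 0 0" --pt "1 0 0.0025 0.001 0 0 0" --pt "1 0 0.0025 0.001 0 0 0" --pt "1 0 0.0025 0.001 0 0 0" --pt "1 0 0.0025 0.001 0 0 0" --pt "1 0 0.0025 0.001 0 0 0" --pt "1 0 0.0025 0.001 0 0 0"

```text
time_s: 2.75
tcp_pos: [0.4148, -0.2495, 0.0155]
ee_rot: [[-0.996, 0.092, 0.003], [0.092, 0.996, -0.0], [-0.003, -0.0, -1.0]]
wrist_force: [-0.1, -0.6, 0.4]
gripper_width: 0.479
```

jog_arm --pt "1 0 0 0 0 0 0" --pt "1 0 0 0 0 0 0" --pt "1 0 0 0 0 0 0" --pt "1 0 0 0 0 0 0" --pt "1 0 0 0 0 0 0" --pt "1 0 0 0 0 0 0" --pt "1 0 0 0 0 0 0" --pt "1 0 0 0 0 0 0" --pt "1 0 0 0 0 0 0" --pt "1 0 0 0 0 0 0"

```text
time_s: 3.58
tcp_pos: [0.4148, -0.2495, 0.0155]
ee_rot: [[-0.996, 0.092, 0.003], [0.092, 0.996, -0.0], [-0.003, 0.0, -1.0]]
wrist_force: [0.2, 0.2, -0.6]
gripper_width: 0.206
```

jog_arm --pt "1 0 0 -0.003 0 0 0" --pt "1 0 0 -0.01 0 0 0" --pt "1 0 0 -0.02 0 0 0" --pt "1 0 0 -0.03 0 0 0" --pt "1 0 0 -0.04 0 0 0" --pt "1 0 0 -0.05 0 0 0" --pt "1 0 0 -0.057 0 0 0" --pt "1 0 0 -0.06 0 0 0" --pt "1 0 0 -0.06 0 0 0" --pt "1 0 0 -0.06 0 0 0"

```text
time_s: 4.42
tcp_pos: [0.4144, -0.2494, 0.0754]
ee_rot: [[-0.996, 0.092, 0.003], [0.092, 0.996, -0.0], [-0.003, 0.0, -1.0]]
wrist_force: [0.5, 0.0, -2.0]
gripper_width: 0.204
```

Run:
```python
from h import *
from station import *
s=sense();print(s["tcp_pos"],s["wrist_force"],s["gripper_width"],plan(s,(.398,.0125,.0755),92.5))
c=capture("top");pickle.dump(c,open("t4.pkl","wb"));cv2.imwrite("pics/t4.png",c["frame"][:,:,::-1])
c=capture("scene");cv2.imwrite("pics/s4.png",cv2.resize(c["frame"][120:290,180:380,::-1],None,fx=3.5,fy=3.5))
```

```text
[ 0.41435614 -0.24937385  0.07543876] [ 5.39470685e-01  6.81024076e-04 -2.01216214e+00] 0.20422439136993778 (array([ 4.050e-02,  2.592e-01, -1.000e-04]), array([ 0.    ,  0.0027, -0.136 ]))
```

View pics/s4.png

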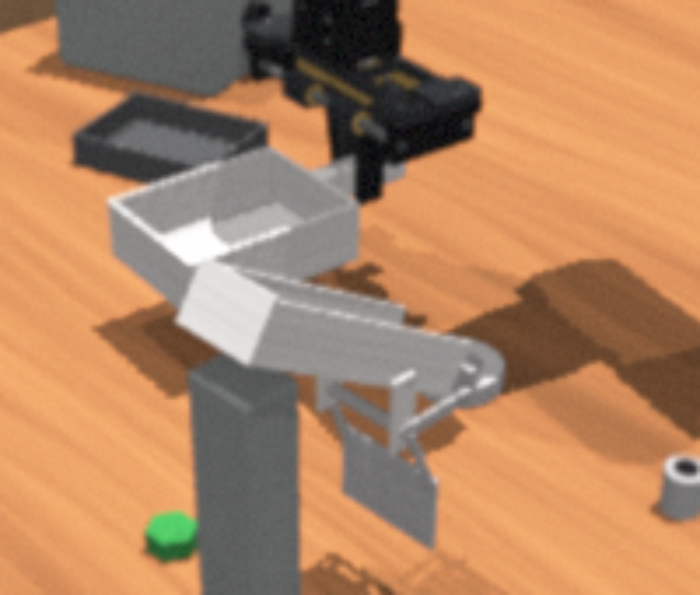

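View pics/t4.png

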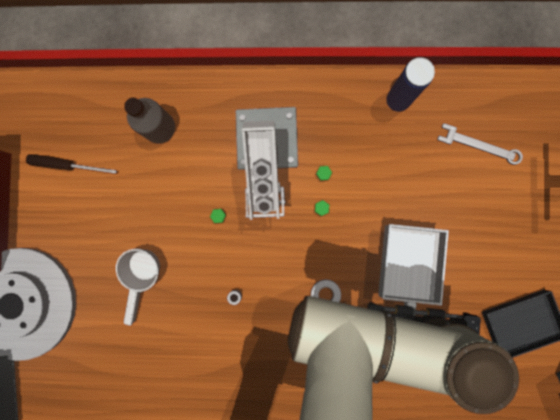

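jog_arm --pt "1 0.002 0.01 0 0 0 -0.005" --pt "1 0.006 0.035 0 0 0 -0.02" --pt "1 0.01 0.065 0 0 0 -0.035" --pt "1 0.015 0.097 0 0 0 -0.05" --pt "1 0.02 0.13 0 0 0 -0.07" --pt "1 0.025 0.163 0 0 0.002 -0.09" --pt "1 0.03 0.195 0 0 0.003 -0.105" --pt "1 0.035 0.225 0 0 0.003 -0.12" --pt "1 0.039 0.247 0 0 0.003 -0.13" --pt "1 0.0405 0.259 0 0 0.003 -0.136"

```text
time_s: 5.35
tcp_pos: [0.3974, 0.0145, 0.0753]
ee_rot: [[-0.999, -0.047, -0.0], [-0.047, 0.999, -0.0], [0.0, -0.0, -1.0]]
wrist_force: [0.5, -0.7, -1.0]
gripper_width: 0.203
```

jog_arm --pt "1 0 0 0.003 0 0 0" --pt "1 0 0 0.009 0 0 0" --pt "1 0 0 0.013 0 0 0" --pt "1 0 0 0.015 0 0 0" --pt "1 0 0 0.015 0 0 0" --pt "1 0 0 0.015 0 0 0" --pt "1 0 0 0.015 0 0 0" --pt "1 0 0 0.015 0 0 0" --pt "1 0 0 0.015 0 0 0" --pt "1 0 0 0.015 0 0 0"

```text
time_s: 6.18
tcp_pos: [0.3983, 0.0121, 0.0606]
ee_rot: [[-0.999, -0.044, 0.0], [-0.044, 0.999, -0.0], [-0.0, -0.0, -1.0]]
wrist_force: [0.7, -0.5, -1.2]
gripper_width: 0.205
```

Run:
```python
from h import *
from station import *
s=sense();print(s["tcp_pos"],s["wrist_force"],s["gripper_width"],plan(s,(.398,.0125,.0605),92.5))
for n in("top","scene","wrist"):
    c=capture(n);pickle.dump(c,open(n+"5.pkl","wb"))
    x={"top":(90,320,190,340),"scene":(120,370,185,435),"wrist":(0,420,0,560)}[n]
    f=2.5 if n!="wrist" else 1
    cv2.imwrite(f"pics/{n}5.png",cv2.resize(c["frame"][x[0]:x[1],x[2]:x[3],::-1],None,fx=f,fy=f,interpolation=cv2.INTER_CUBIC))
```

```text
[0.39825835 0.01208031 0.06057068] [ 0.66427959 -0.45024793 -1.1761414 ] 0.20510298923045137 (array([0.0002, 0.0004, 0.0001]), array([-0.    ,  0.0004, -0.0001]))
```

View pics/top5.png

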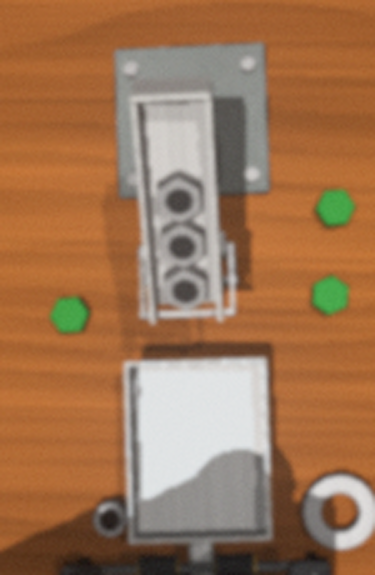

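View pics/scene5.png

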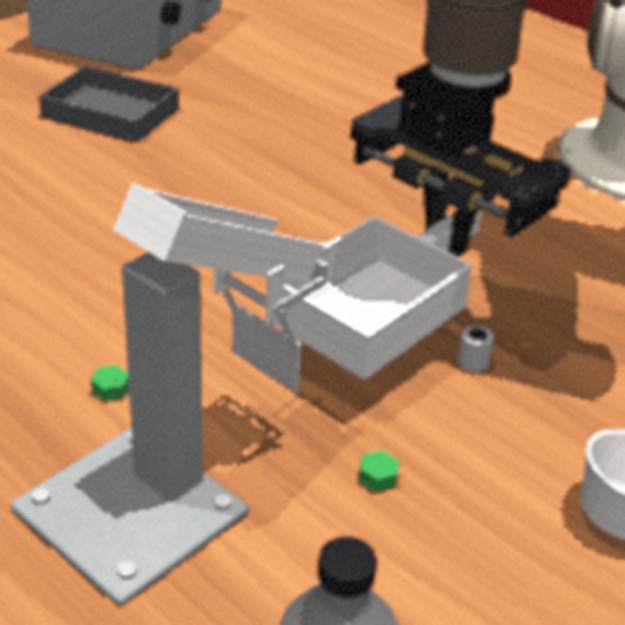

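View pics/wrist5.png

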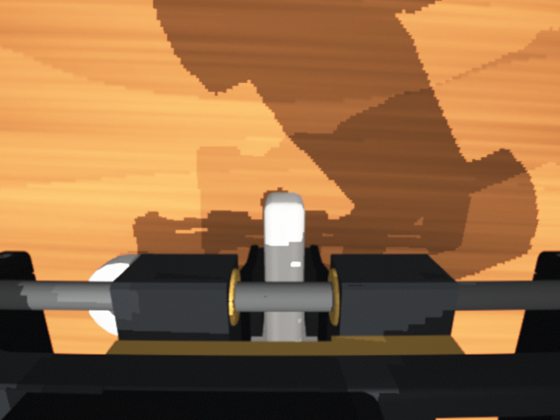

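Run:
```python
from h import *
c=pickle.load(open("top5.pkl","rb"))
B=lambda L:(np.array(L,float)-1)/2.5+[190,90]
p=onz(c,B([(124,364),(269,358),(272,541),(128,543)]),.090);print(p.round(4),p.mean(0));print(np.linalg.norm(p[0]-p[1]),np.linalg.norm(p[1]-p[2]))
d=p[0]+p[1]-p[2]-p[3];print(np.degrees(np.arctan2(d[1],d[0])),(p[0]+p[1])/2)
```

```text
[[ 0.5727  0.0744  0.09  ]
 [ 0.5788 -0.0382  0.09  ]
 [ 0.4383 -0.0421  0.09  ]
 [ 0.4344  0.069   0.09  ]] [0.50605007 0.0157451  0.09      ]
0.11275786533902687 0.14064846372869969
1.907653781791062 [0.57576152 0.01806699 0.09      ]
```

jog_arm --pt "1 -0.004 0.0005 0 0 0 0" --pt "1 -0.012 0.0015 0 0 0 0" --pt "1 -0.024 0.0015 0 0 0 0" --pt "1 -0.036 0.0015 0 0 0 0" --pt "1 -0.048 0.0015 0 0 0 0" --pt "1 -0.059 0.0015 0 0 0 0" --pt "1 -0.07 0.0015 0 0 0 0" --pt "1 -0.081 0.0015 0 0 0 0" --pt "1 -0.09 0.0015 0 0 0 0" --pt "1 -0.094 0.0015 0 0 0 0"

```text
time_s: 7.17
tcp_pos: [0.492, 0.0175, 0.0596]
ee_rot: [[-0.999, -0.043, -0.003], [-0.043, 0.999, -0.001], [0.003, -0.001, -1.0]]
wrist_force: [-2.8, -0.5, -3.1]
gripper_width: 0.203
```

jog_arm --pt "1 0 0 0 0 0 0" --pt "1 0 0 0 0 0 0" --pt "1 0 0 0 0 0 0" --pt "1 0 0 0 0 0 0" --pt "1 0 0 0 0 0 0" --pt "1 0 0 0 0 0 0" --pt "1 0 0 0 0 0 0" --pt "1 0 0 0 0 0 0" --pt "1 0 0 0 0 0 0" --pt "1 0 0 0 0 0 0"

```text
time_s: 8.0
tcp_pos: [0.4921, 0.0178, 0.0605]
ee_rot: [[-0.999, -0.044, 0.0], [-0.044, 0.999, -0.0], [-0.0, -0.0, -1.0]]
wrist_force: [0.4, -1.4, -2.9]
gripper_width: 0.203
```

jog_arm --pt "1 0 0 0 0 0 0" --pt "1 0 0 0 0 0 0" --pt "1 0 0 0 0 0 0" --pt "1 0 0 0 0 0 0" --pt "1 0 0 0 0 0 0" --pt "1 0 0 0 0 0 0" --pt "1 0 0 0 0 0 0" --pt "1 0 0 0 0 0 0" --pt "1 0 0 0 0 0 0" --pt "1 0 0 0 0 0 0"

```text
time_s: 8.83
tcp_pos: [0.492, 0.0178, 0.0604]
ee_rot: [[-0.999, -0.044, -0.0], [-0.044, 0.999, -0.0], [0.0, -0.0, -1.0]]
wrist_force: [-0.4, -0.8, -1.8]
gripper_width: 0.203
```

```bash
cat > look.py <<'E'
import sys
from h import *
from station import *
t=sys.argv[1]
s=sense();print(s["time_s"],s["tcp_pos"],s["wrist_force"],s["moment"],s["gripper_width"])
for n in("top","scene"):
    c=capture(n);pickle.dump(c,open(n+t+".pkl","wb"))
    x={"top":(90,320,190,340),"scene":(120,370,185,435)}[n]
    cv2.imwrite(f"pics/{n}{t}.png",cv2.resize(c["frame"][x[0]:x[1],x[2]:x[3],::-1],None,fx=2.5,fy=2.5,interpolation=cv2.INTER_CUBIC))
E
python3 look.py 6
```

```text
8.8333 [0.49198577 0.01775371 0.0604245 ] [-0.37206872 -0.78255664 -1.76592399] [ 0.00708183  0.26415523 -0.01413371] 0.20315442927687855
```

View pics/top6.png

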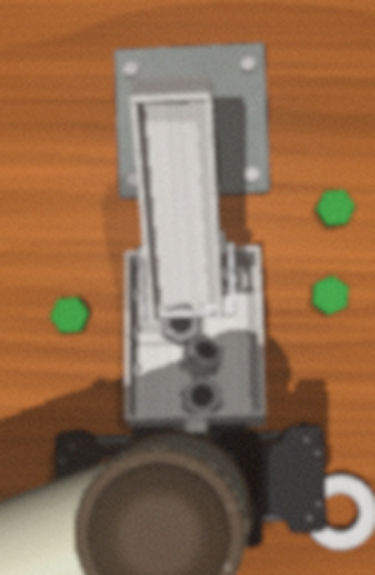

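View pics/scene6.png

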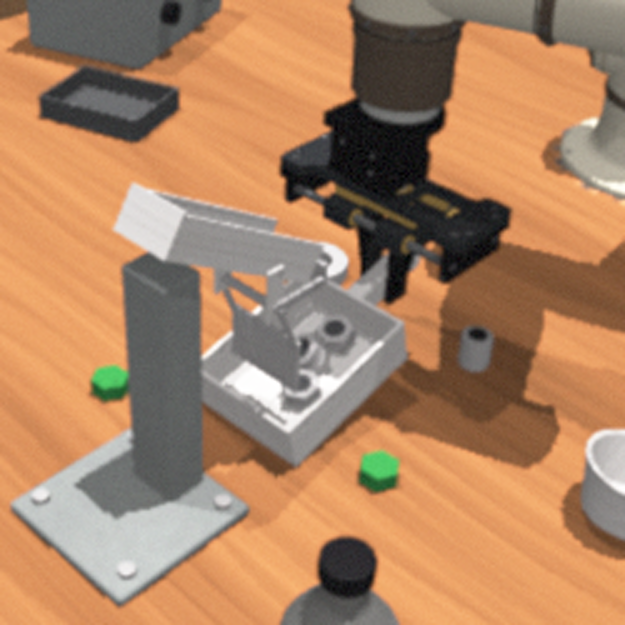

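All three nuts are in the pan, but the paddle seems to hang at its shut position, possibly inside the pan. I'll zoom in before withdrawing.

Run:
```python
from h import *
c=pickle.load(open("scene6.pkl","rb"));s0=pickle.load(open("scene5.pkl","rb"));t=pickle.load(open("top6.pkl","rb"))
a=c["frame"][215:310,260:350,::-1];b=s0["frame"][215:310,260:350,::-1]
cv2.imwrite("pics/z6.png",np.hstack([cv2.resize(x,None,fx=4.4,fy=4.4,interpolation=cv2.INTER_CUBIC) for x in(a,b)]))
cv2.imwrite("pics/zt6.png",cv2.resize(t["frame"][180:265,230:305,::-1],None,fx=6.5,fy=6.5,interpolation=cv2.INTER_CUBIC))
```

```text
(no output)
```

View pics/z6.png

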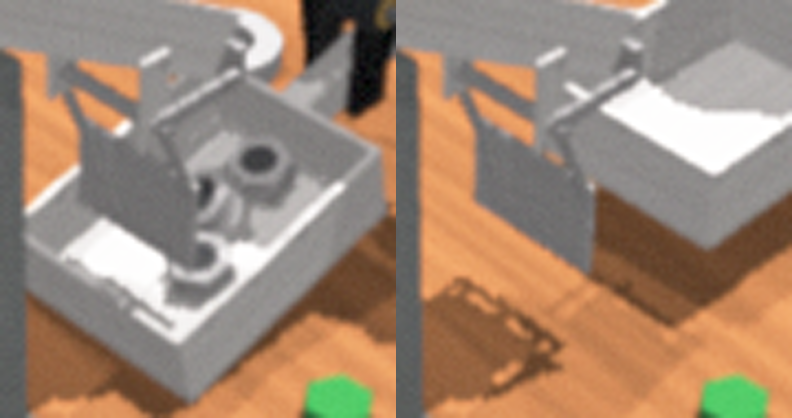

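View pics/zt6.png

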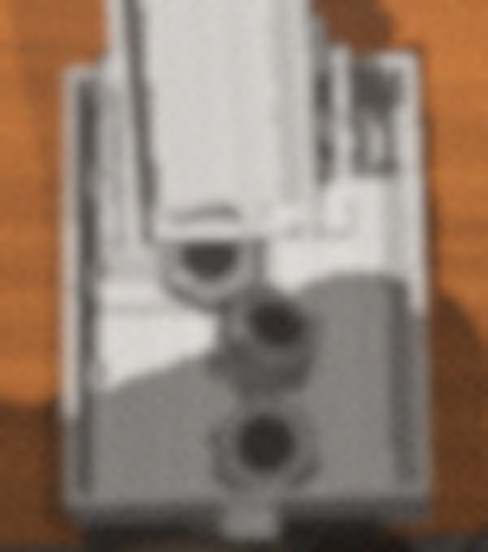

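The paddle swung over the far wall and dropped back inside the pan, and the gate is shut. Pulling the pan straight back would jam it against the paddle. Lowering it straight to the bench puts the rim at 45 mm, below the paddle's bottom edge at 55 mm. Before lowering, I'll check clearance to the things nearby.

Run:
```python
from h import *
c=pickle.load(open("top5.pkl","rb"));s=pickle.load(open("scene5.pkl","rb"))
B=lambda L:(np.array(L,float)-1)/2.5+[190,90]
S=lambda L:(np.array(L,float)-1)/2.5+[185,120]
print("spacer top c, l, r, ring l, green R, green L",onz(c,B([(108,518),(92,518),(126,518),(303,510),(312,295),(90,315)]),.025).round(3))
print("spacer base scene",onz(s,S([(476,365),(476,335)]),0).round(3))
c=pickle.load(open("top6.pkl","rb"))
p=onz(c,B([(124,250),(263,243),(265,420),(125,420)]),.090);print(p.round(4),p.mean(0))
```

```text
spacer top c, l, r, ring l, green R, green L [[ 0.444  0.093  0.025]
 [ 0.444  0.107  0.025]
 [ 0.445  0.078  0.025]
 [ 0.454 -0.068  0.025]
 [ 0.632 -0.074  0.025]
 [ 0.613  0.111  0.025]]
spacer base scene [[0.448 0.096 0.   ]
 [0.414 0.069 0.   ]]
[[ 0.6617  0.0759  0.09  ]
 [ 0.6681 -0.0326  0.09  ]
 [ 0.531  -0.0357  0.09  ]
 [ 0.5292  0.0729  0.09  ]] [0.59750286 0.02011506 0.09      ]
```

jog_arm --pt "1 0 0 0.002 0 0 0" --pt "1 0 0 0.008 0 0 0" --pt "1 0 0 0.015 0 0 0" --pt "1 0 0 0.022 0 0 0" --pt "1 0 0 0.029 0 0 0" --pt "1 0 0 0.035 0 0 0" --pt "1 0 0 0.039 0 0 0" --pt "1 0 0 0.042 0 0 0" --pt "1 0 0 0.043 0 0 0" --pt "1 0 0 0.043 0 0 0"

```text
time_s: 9.77
tcp_pos: [0.4919, 0.0177, 0.0171]
ee_rot: [[-0.999, -0.044, -0.001], [-0.044, 0.999, -0.0], [0.001, -0.0, -1.0]]
wrist_force: [-1.3, -0.1, -0.2]
gripper_width: 0.206
```

jog_arm --pt "1 0 0 0.0005 0 0 0" --pt "1 0 0 0.001 0 0 0" --pt "1 0 0 0.0015 0 0 0" --pt "1 0 0 0.002 0 0 0" --pt "1 0 0 0.002 0 0 0" --pt "1 0 0 0.002 0 0 0" --pt "1 0 0 0.002 0 0 0" --pt "1 0 0 0.002 0 0 0" --pt "1 0 0 0.002 0 0 0" --pt "1 0 0 0.002 0 0 0"

```text
time_s: 10.6
tcp_pos: [0.4922, 0.0178, 0.016]
ee_rot: [[-0.999, -0.044, 0.001], [-0.044, 0.999, -0.0], [-0.001, -0.0, -1.0]]
wrist_force: [-3.1, -0.4, 4.8]
gripper_width: 0.207
```

```bash
python3 look.py 7
```

```text
10.6 [0.49217599 0.0177723  0.01604734] [-3.0746919  -0.39609144  4.80190185] [ 0.06217332  0.58981033 -0.07812545] 0.2065754422371722
```

View pics/scene7.png

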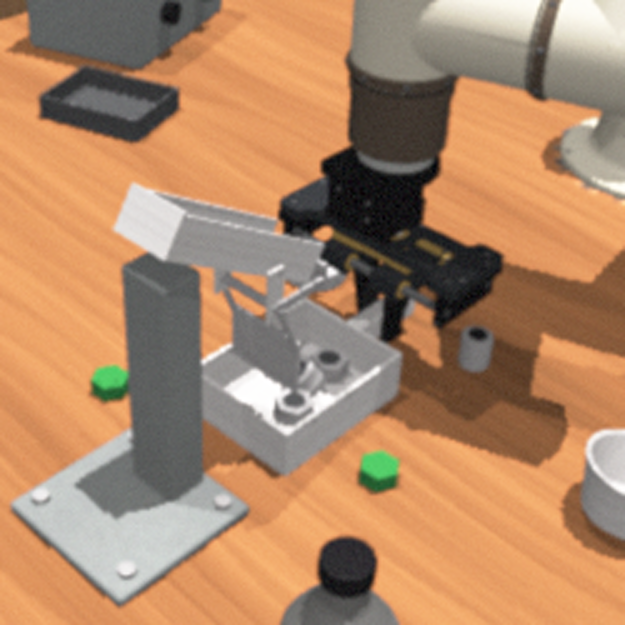

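View pics/top7.png

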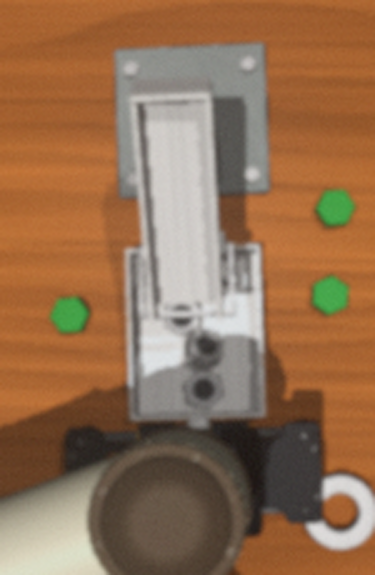

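jog_arm --pt "-1 0 0 0 0 0 0" --pt "-1 0 0 0 0 0 0" --pt "-1 0 0 0 0 0 0" --pt "-1 0 0 0 0 0 0" --pt "-1 0 0 0 0 0 0" --pt "-1 0 0 0 0 0 0" --pt "-1 0 0 0 0 0 0" --pt "-1 0 0 0 0 0 0" --pt "-1 0 0 0 0 0 0" --pt "-1 0 0 0 0 0 0"

```text
time_s: 11.53
tcp_pos: [0.492, 0.0177, 0.0154]
ee_rot: [[-0.999, -0.044, 0.0], [-0.044, 0.999, -0.0], [-0.0, -0.0, -1.0]]
wrist_force: [-0.9, 0.4, 0.3]
gripper_width: 0.883
```

jog_arm --pt "-1 0 0 0 0 0 0" --pt "-1 0 0 0 0 0 0" --pt "-1 0 0 -0.005 0 0 0" --pt "-1 0 0 -0.015 0 0 0" --pt "-1 0 0 -0.03 0 0 0" --pt "-1 0 0 -0.05 0 0 0" --pt "-1 0 0 -0.07 0 0 0" --pt "-1 0 0 -0.09 0 0 0" --pt "-1 0 0 -0.1 0 0 0" --pt "-1 0 0 -0.1 0 0 0"

```text
time_s: 12.37
tcp_pos: [0.4937, 0.0182, 0.1184]
ee_rot: [[-0.999, -0.044, 0.006], [-0.044, 0.999, 0.001], [-0.006, 0.001, -1.0]]
wrist_force: [-0.3, -0.4, 0.4]
gripper_width: 1.004
```

jog_arm --pt "-1 0.01 0 0 0 0 0" --pt "-1 0.02 0 -0.01 0 0 0" --pt "-1 0.04 0 -0.02 0 0 0" --pt "-1 0.06 -0.02 -0.03 0 0 0" --pt "-1 0.07 -0.05 -0.04 0 0 0" --pt "-1 0.07 -0.08 -0.05 0 0 0" --pt "-1 0.07 -0.12 -0.05 0 0 0" --pt "-1 0.07 -0.15 -0.05 0 0 0" --pt "-1 0.07 -0.17 -0.05 0 0 0" --pt "-1 0.07 -0.18 -0.05 0 0 0"

```text
time_s: 13.2
tcp_pos: [0.4282, -0.1669, 0.1641]
ee_rot: [[-0.999, -0.041, -0.003], [-0.041, 0.999, 0.0], [0.003, 0.0, -1.0]]
wrist_force: [-0.3, -0.6, -0.4]
gripper_width: 1.001
```

```bash
python3 look.py 8
```

```text
13.2 [ 0.42819728 -0.1668514   0.16406776] [-0.30139364 -0.57276918 -0.41348553] [ 0.02182914 -0.01201509  0.02899304] 1.0014418412082207
```

View pics/scene8.png

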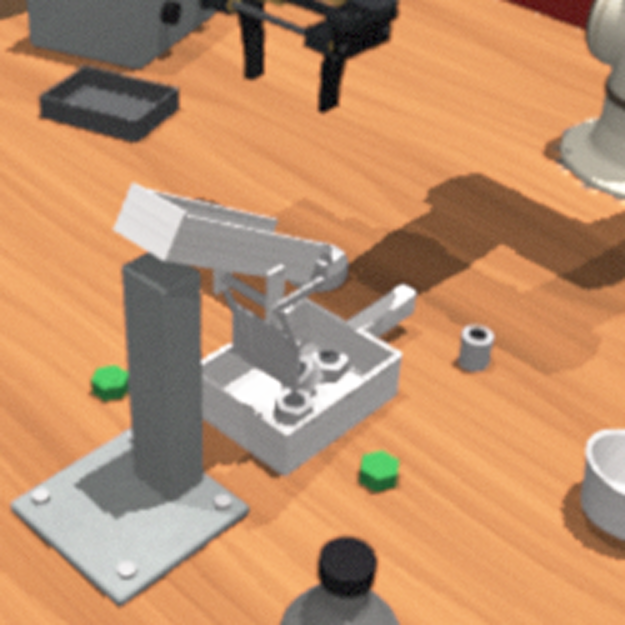

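View pics/top8.png

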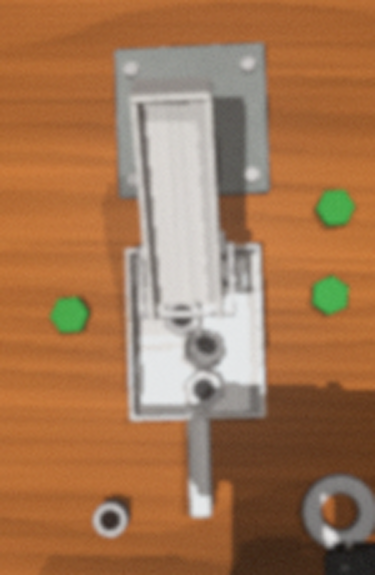

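Run:
```python
from h import *
c=pickle.load(open("top8.pkl","rb"));s=pickle.load(open("scene8.pkl","rb"))
B=lambda L:(np.array(L,float)-1)/2.5+[190,90]
p=onz(c,B([(125,250),(261,244),(266,415),(131,419)]),.045);print(p.round(4),np.linalg.norm(p[0]-p[1]),np.linalg.norm(p[1]-p[2]))
ctr=p.mean(0);ex=p[0]+p[1]-p[2]-p[3];ex/=np.linalg.norm(ex);ey=np.cross([0,0,1],ex)
for n in onz(c,B([(182,318),(206,345),(204,390)]),.02)-ctr:print("nut in pan",(n@ex).round(3),(n@ey).round(3))
f=s["frame"][225:315,260:350,::-1];cv2.imwrite("pics/z8.png",cv2.resize(f,None,fx=6,fy=6,interpolation=cv2.INTER_CUBIC))
```

```text
[[ 0.6662  0.0804  0.045 ]
 [ 0.6721 -0.0311  0.045 ]
 [ 0.5328 -0.0368  0.045 ]
 [ 0.5279  0.0732  0.045 ]] 0.11168740559827958 0.13937705686847976
nut in pan 0.013 0.012
nut in pan -0.011 -0.007
nut in pan -0.048 -0.004
```

View pics/z8.png

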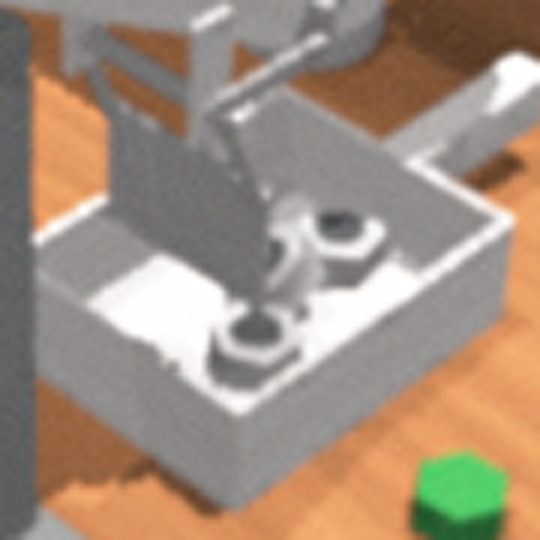

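```bash
python3 -c "
from station import *
print(finish_job())"
```

```text
the job is handed in; nothing more can be done
None
```

The pan is standing on the bench under the chute with all three nuts in it, and the gripper has let go and backed away. I handed the job in at about 13.3 s of the 48 s allowed. No verdict is reported.

**How it went:** I gripped the pan by its handle, lifted it and aligned it with the chute. I then pushed the far wall about 50 mm past the lip with the underside about 45 mm up. By the next pictures, about 1.7 s later, all three nuts were in the pan and it was still held there. I lowered it straight down, opened the gripper and retreated.

**Last checks:**
- **Pan:** its rim measures 112 x 139 mm at bench height, which fits a level pan standing on the bench.
- **Nuts:** in the pan's frame they sit at about x +13, -11 and -48 mm, all within 12 mm of the middle in y.
- **Gripper:** it is fully open and away from everything, with the wrist force near zero. The largest wrist force I read was about 6 N.

**Not as expected:**
- **Paddle:** it did not stay pushed back. It swung over the far wall, dropped back inside the pan and shut the gate, by which time all the nuts had come out. I therefore lowered the pan straight down instead of pulling it back against the paddle. The rim is now about 10 mm below the paddle by the sizes given.
- **Middle nut:** it leans against a neighbour instead of lying flat. It looks at rest.

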